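# Seat the keyed drip nozzle in its collar and clamp it

## Task

Fit the steel drip nozzle from the parts tray into the empty white collar on the drip machine's deck: press only lightly and shuffle and turn it until its lug finds the slot and it drops fully home, with its flange flat on the collar. Then let go of it and swing the clamp arm all the way round over the flange. The collar is plastic, so be gentle, and leave the jug, bowl and spoon where they stand.

Things in the scene. Friction and masses are not known exactly. Their poses are not given: they have to be found in the camera images.
- nozzle: Loose steel nozzle, 0.2 kg, upright in the parts tray. Origin: centre of its underside, z up. Heights above it: round spigot 48 mm across to 16 mm, its foot tapering to 38 mm over the lowest 6 mm; flange 64 mm across, 16 to 21 mm; square grip block 26 x 26 mm (faces square to x and y), 21 to 64 mm.
- nozzle_lug (a point): Outer end of the nozzle's one key lug, at its underside: 32 mm from the nozzle's axis along its +x, 6 mm above the underside. The lug is 12 mm wide, 6 to 16 mm above the underside. Above it an 8 mm wide pointer stands 6 mm out of the flange's rim. Axes as the nozzle's.
- seat (a point): Nominal centre of the empty white collar's top face, 142 mm above the table; axes as the machine's. Collar 86 mm across, 22 mm high; bore 51 mm across. It was clamped by hand: its true centre is up to 2.5 mm off in x and in y. It does not give. Fully home, the nozzle's underside is 16 mm below the collar's top; while the lug rides on the collar's face, 6 mm below.
- keyway (a point): Nominal outer end of the collar's one keyway slot at the top face, 34 mm from the seat point along the machine's +x. The slot is 15 mm wide, as deep as the bore and open to it. As the collar was clamped by hand, the true slot points up to 0.6 rad to either side of this, about the bore's axis.
- machine: Fixed low stainless drip machine: flat deck 200 x 460 mm, 120 mm high, on legs. Origin at table height under the seat point; z up, the deck runs from y = -130 to 330 mm. A station with a low lid, 36 mm above the deck, stands at y = 150 mm, a black pump box, 75 mm high, at y = 272 mm.
- clamp_pin (a point): On the axis of the clamp's upright steel pin, its handle, 13 mm across and 40 mm tall: 26 mm above the arm's top, 14 mm below the pin's end, 30 mm from the pivot axis. The flat arm is 16 mm wide and 6 mm thick, its end 56 mm from the pivot axis, its underside 8 mm above the collar's top (3 mm above a seated flange).
- clamp_pivot (a point): Point on the clamp's vertical pivot axis, at the height of clamp_pin; fixed on the machine, 80 mm from the seat point along the machine's -y.
- clamp (a joint): Angle of the swing clamp, rad: 0 = open, arm along the machine's +x; it grows counter-clockwise seen from above to 1.57 = closed at its stop, arm along +y over the seat. It stays where it is left and takes about 1.5 N at the pin.
- parts_tray: Fixed shallow grey plastic tray 170 x 150 mm, walls 22 mm high; walls and floor 4 mm thick. Origin: centre of its underside.
- jug: Bystander: loose clear measuring jug, 100 mm across, 110 mm high, handle at +y. Origin: centre of its underside.
- bowl: Bystander: loose steel bowl, 110 mm across, 50 mm high. Origin: centre of its underside.
- spoon: Bystander: loose spoon lying along its x on the table in front of the machine. Origin: middle of its underside.

How it is judged:
On the way, in this order (a step that is already met when the one before it is completed fails the run):
1. the nozzle is fully home in the collar: its underside at least 14 mm below the collar's top, within 8 mm of the seat point, upright (z of nozzle in the frame of seat below -0.014 m and horizontal distance between nozzle and seat below 0.008 m and angle between nozzle's own z axis and vertical below 0.06 rad), for 0.2 s.
2. the clamp is swung round over the flange while the nozzle is home (value of joint clamp above 1.4 rad and z of nozzle in the frame of seat below -0.014 m), for 0.2 s.
At the end, for the whole second after the job is handed in: The nozzle sits fully home in the collar (underside at least 14 mm below the collar's top, axis within 8 mm of the seat point, tilted less than 0.06 rad), at rest and released, and the clamp stands at 1.4 rad or more (all of step 2 and horizontal distance between nozzle and seat below 0.008 m and angle between nozzle's own z axis and vertical below 0.06 rad and linear speed of nozzle below 0.02 m/s); the robot touches nothing.
It fails at once if the nozzle is pressed on the machine or the tray with more than 35 N (contact force between nozzle and machine above 35 N or contact force between nozzle and parts_tray above 35 N).
It fails at once if the jug, bowl or spoon is moved more than 30 mm (distance of any of jug, bowl, spoon from where it was at the start of the episode above 0.03 m).
It also fails if it takes over 72 s, if anything falls off the work surface, if the arm or the gripper's body presses on something with over 40 N, if the wrist force passes 120 N, or if a joint passes its speed limit or range.

## Robot

A 6-joint arm with a two-finger parallel gripper is mounted at the origin on the work surface. World frame = base frame: x ahead of the robot, y to its left, z up, the work surface at z = 0. Lengths are in m, angles in rad, forces in N, time in s.
With the tool pointing down it reaches from about 0.35 to 0.925 m from the base axis. Payload 6.4 kg.
Tool frame: the origin (TCP) lies midway between the tips of the shut fingers; the grasp point (between the pads) lies 19 mm behind it; z points along the fingers, y is the direction in which the jaws open and shut (so a half turn about z gives the same grasp; the last joint's range is limited). The gripper opens to 94 mm and grips with 3 to 60 N. Pads are 16 mm wide; open, the fingers measure 119 mm over their backs; the gripper's body (75 mm by 177 mm) begins 78 mm behind the grasp point.
Start: joints at [1, 0.245, 1.558, -0, 1.339, -0.174], TCP at [0.251, 0.6, 0.205] pointing down, gripper open.
Joint ranges: [-3.13, 3.13], [-1.02, 2.26], [0.13, 2.54], [-0.95, 4.09], [0.21, 2.88], [-2.74, 2.74]. Speed limits (rad/s): [2.57, 2.57, 3.14, 3.14, 3.14, 3.14].

## Interface

Orientations are given as a unit quaternion [x, y, z, w].
In Python, from station import telemetry, eyes, ticket gives the robot as it stands.
- The arm moves only by the tool step_arm, never from a script. Its arguments are lists of equal length, an entry for each row: "delta_pos": the shift along the tool's x, y, z scaled (see below), a list of three; "rot": the turn, a rotation vector about the tool's x, y, z scaled (see below), a list of three; "jaw": the closure, from 0 (fully open) to 1 (shut). In form: {"delta_pos": [[dx, dy, dz], ...], "rot": [[rx, ry, rz], ...], "jaw": [jaw, ...]}. A call has exactly 8 rows; each row shifts and turns the pose as measured when the row begins, along the tool's axes as they then stand; what a row does not reach is not made up. The controller multiplies each number of a shift by 0.02 m and each number of a turn by 60 degrees. A row lasts 1/12 s, in which the tool goes at most 41.7 mm and 7.16 degrees, less where a joint would pass 70% of its speed; a pose out of reach is approached as far as the arm can. A call with a number of a shift or a turn outside -1 to 1 is refused whole. A call with a gripper value outside its range is refused whole. The fingers move at their own pace and stop on an object; the grip force is fixed at half the most. Time passes only in rows, so rows that do not move let the fingers close, or fill a call up. It gives the time, the measured TCP pose, the force and the opening at its end, in the units of the state.
- telemetry.get_state(): the state, without advancing time (a new reading comes with each control period).
- eyes.read_camera(name): name is "side" or "top"; returns the picture (384x512x3 uint8, red, green, blue); there is no depth.
- eyes.camera_params(name): a dict with "mtx" (3x3 intrinsics, pixels), "extrinsics" (4x4, takes a point from camera to world coordinates). Camera axes: x right, y up, looking along -z (the intrinsics and any distortion apply to the point x, -y, -z); pixel columns grow to the right and rows downward; lengths in m; the calibration is good to about 2 mm. A picture is of the moment at which its call begins. camera_params takes no time and is no camera call.
- ticket.finish_job(): hands the job in, once; it reports no verdict.
The state is a dict: "t": time; "q": joint angles; "dq": joint speeds; "joint_efforts": joint torques, N m; "ee_pos": TCP position; "ee_rot": TCP orientation; "wrist_force": force on the tool from outside, world axes, zero at the start; "ft_torque": the same for the moment, N m; "width": finger opening in m.
Only numpy, scipy, OpenCV 4.12 (cv2) and the standard library are available. Lean on these libraries where they do the work, as an engineer would, in place of code of your own. Each camera call takes 0.05 s, during which the arm holds its last target.

## Working session

There is one attempt and no reset: what is moved stays moved. The work goes in short steps, Python scripts to look and compute and a tool call to move; the robot and the scene stay as the last step left them, time stands still between calls to the robot, and variables do not carry over. Pictures are saved under pics/ and viewed, and the job is handed in when it is done.

Besides the shell and the picture viewer there is one more tool, called after "Request:" as name(argument=value, ...), one argument or row to a line, values as JSON. step_arm: Moves the arm, as the interface text tells. Its arguments: {"type":"object","properties":{"delta_pos":{"type":"array"},"rot":{"type":"array"},"jaw":{"type":"array"}},"required":["delta_pos","rot","jaw"]}

```bash
mkdir -p pics; ls
python3 - <<'E'
from station import telemetry, eyes
import cv2,json,numpy as np
s=telemetry.get_state(); print(s)
for n in("side","top"):
    p=eyes.camera_params(n); print(n,np.round(p["mtx"],1).tolist(),np.round(p["extrinsics"],4).tolist(),[k for k in p])
    im=eyes.read_camera(n); cv2.imwrite(f"pics/{n}0.png",im[...,::-1])
E
```

```text
pics
{'t': 0.0, 'q': array([ 9.99924976e-01,  2.45800138e-01,  1.55894780e+00, -1.05829789e-05,
        1.33869910e+00, -1.74101038e-01]), 'dq': array([-0.00017476,  0.00013501,  0.0006691 , -0.00063792, -0.00182844,
        0.00189825]), 'joint_efforts': array([-1.13024365e-03, -4.15831912e+01, -3.14606059e+01,  6.84787799e-02,
        3.32321157e-02, -1.45773151e-04]), 'ee_pos': array([0.25086952, 0.59901383, 0.20438987]), 'ee_rot': array([ 1.97085136e-01,  9.80385939e-01, -8.65486806e-04, -3.32640798e-04]), 'wrist_force': array([-0.09435564, -0.48364983, -0.36151507]), 'ft_torque': array([-0.01488201, -0.00808582,  0.01588407]), 'width': 0.09374508412780996}
side [[389.4, 0.0, 259.7], [0.0, 389.4, 198.0], [0.0, 0.0, 1.0]] [[0.9439, 0.2116, -0.2536, 0.2677], [-0.3302, 0.5877, -0.7386, -0.8894], [-0.0072, 0.7809, 0.6246, 0.761], [0.0, 0.0, 0.0, 1.0]] ['mtx', 'extrinsics']
top [[464.2, 0.0, 249.6], [0.0, 464.2, 190.7], [0.0, 0.0, 1.0]] [[0.0053, 0.9879, -0.1552, 0.3708], [-0.9999, 0.0029, -0.0154, -0.1703], [-0.0148, 0.1553, 0.9878, 1.1256], [0.0, 0.0, 0.0, 1.0]] ['mtx', 'extrinsics']
```

View pics/side0.png

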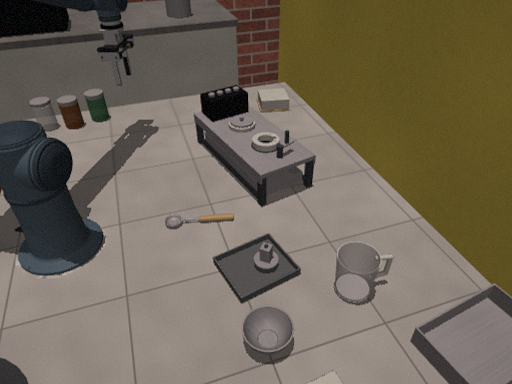

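View pics/top0.png

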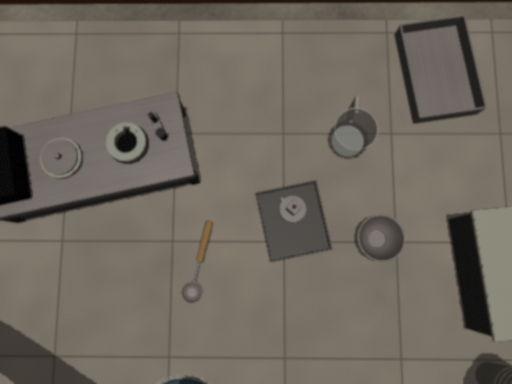

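Run:
```python
import cv2,numpy as np
t=cv2.imread('pics/top0.png'); s=cv2.imread('pics/side0.png')
def z(im,x,y,w,h,k): return cv2.resize(im[y:y+h,x:x+w],None,fx=k,fy=k,interpolation=cv2.INTER_CUBIC)
a=z(t,95,100,100,75,4);b=z(t,250,170,100,75,4);c=z(s,225,110,100,75,4);d=z(s,215,225,100,75,4)
cv2.imwrite('pics/crops0.png',np.vstack([np.hstack([a,b]),np.hstack([c,d])]))
```

```text
(no output)
```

View pics/crops0.png

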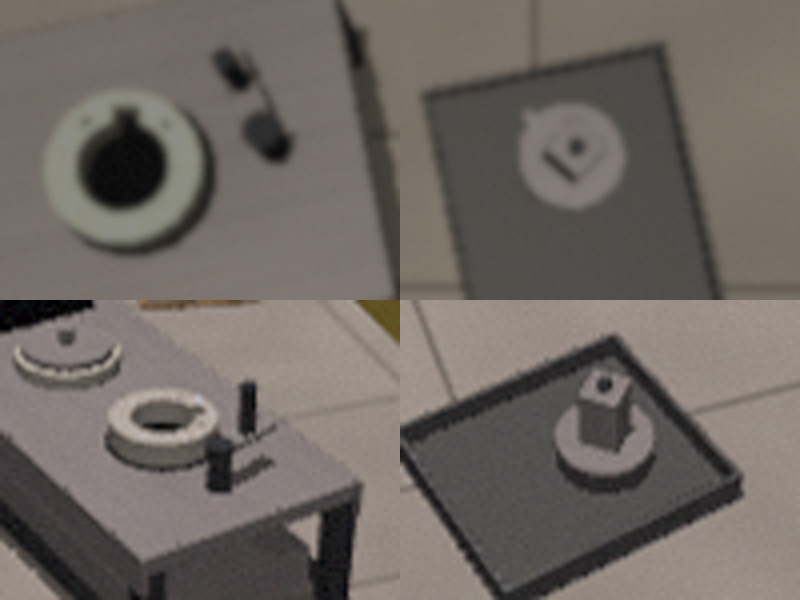

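```bash
cat > h.py <<'E'
import cv2,numpy as np
from station import telemetry, eyes
def ray(n,uv,z):
    p=eyes.camera_params(n);K=p["mtx"];T=p["extrinsics"]
    d=np.linalg.inv(K)@np.array([uv[0],uv[1],1.0]); d=np.array([d[0],-d[1],-d[2]])
    d=T[:3,:3]@d;o=T[:3,3]; return o+d*(z-o[2])/d[2]
def proj(n,P):
    p=eyes.camera_params(n);K=p["mtx"];T=p["extrinsics"]
    c=T[:3,:3].T@(np.array(P)-T[:3,3]); c=np.array([c[0],-c[1],-c[2]]); c=K@c; return c[:2]/c[2]
def shot(n,f):
    im=eyes.read_camera(n)[...,::-1].copy(); cv2.imwrite('pics/'+f,im); return im
def z(im,x,y,w,h,k=4): return cv2.resize(im[y:y+h,x:x+w],None,fx=k,fy=k,interpolation=cv2.INTER_CUBIC)
E
python3 - <<'E'
from h import *
t=cv2.imread('pics/top0.png'); s=cv2.imread('pics/side0.png')
# rectified metric views (plane homography), 0.5mm/px : x up, y left
def rect(n,im,cx,cy,zz,half=0.06,ppm=3000):
    N=int(2*half*ppm)
    src=np.float32([proj(n,[cx+half,cy+half,zz]),proj(n,[cx+half,cy-half,zz]),proj(n,[cx-half,cy-half,zz]),proj(n,[cx-half,cy+half,zz])])
    H=cv2.getPerspectiveTransform(src,np.float32([[0,0],[N,0],[N,N],[0,N]]))
    return cv2.warpPerspective(im,H,(N,N),flags=cv2.INTER_CUBIC)
c=ray('top',(127,142),.142); print('collar~',c); cs=ray('side',(265.5,141),.142); print('side',cs)
n=ray('top',(293,208),.025); print('noz~',n, ray('side',(266,261),.025))
im=np.hstack([rect('top',t,c[0],c[1],.142),rect('top',t,n[0],n[1],.025)])
cv2.imwrite('pics/rect0.png',im)
# deck edges
for uv in [(178,94),(198,182),(18,219),(15,126)]: print(ray('top',uv,.12))
E
```

```text
collar~ [0.63243132 0.11422214 0.142     ]
side [0.62980904 0.10483928 0.142     ]
noz~ [ 0.50221808 -0.25670867  0.025     ] [ 0.4975679  -0.26396543  0.025     ]
[0.75072642 0.00940733 0.12      ]
[ 0.54779029 -0.04072422  0.12      ]
[0.46451624 0.35206814 0.12      ]
[0.67514753 0.37647077 0.12      ]
```

View pics/rect0.png

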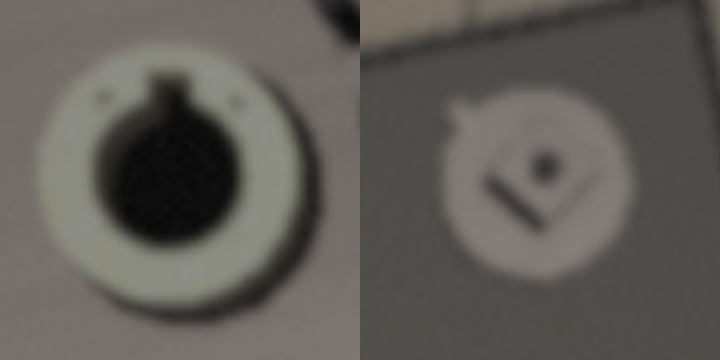

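Run:
```python
from h import *
t=cv2.imread('pics/top0.png'); s=cv2.imread('pics/side0.png')
def px(im,p): print(p,im[p[1],p[0]])
# collar ring sub-threshold via green-ish/white mask
for n,im,(x,y,w,h) in [('top',t,(95,110,65,65)),('side',s,(245,125,42,35))]:
    k=8;c=z(im,x,y,w,h,k).astype(int)
    b,g,r=c[...,0],c[...,1],c[...,2]
    print(n,'mean',[c[j].mean(0).round() for j in (5,)])
    sc=(g-r)  # collar is greenish vs pinkish deck
    m=((g-r)>-1)&(g>110)
    cv2.imwrite(f'pics/m_{n}.png',np.hstack([np.uint8(c.clip(0,255)),cv2.cvtColor(np.uint8(m*255),cv2.COLOR_GRAY2BGR)]))
px(t,(112,140));px(t,(100,140));px(t,(127,142));px(t,(293,200));px(t,(270,230));px(s,(255,142));px(s,(240,150))
```

```text
top mean [array([102., 107., 114.])]
side mean [array([119., 123., 132.])]
(112, 140) [125 139 138]
(100, 140) [103 109 116]
(127, 142) [16 15 16]
(293, 200) [110 114 121]
(270, 230) [75 78 81]
(255, 142) [156 166 176]
(240, 150) [126 129 138]
```

View pics/m_top.png

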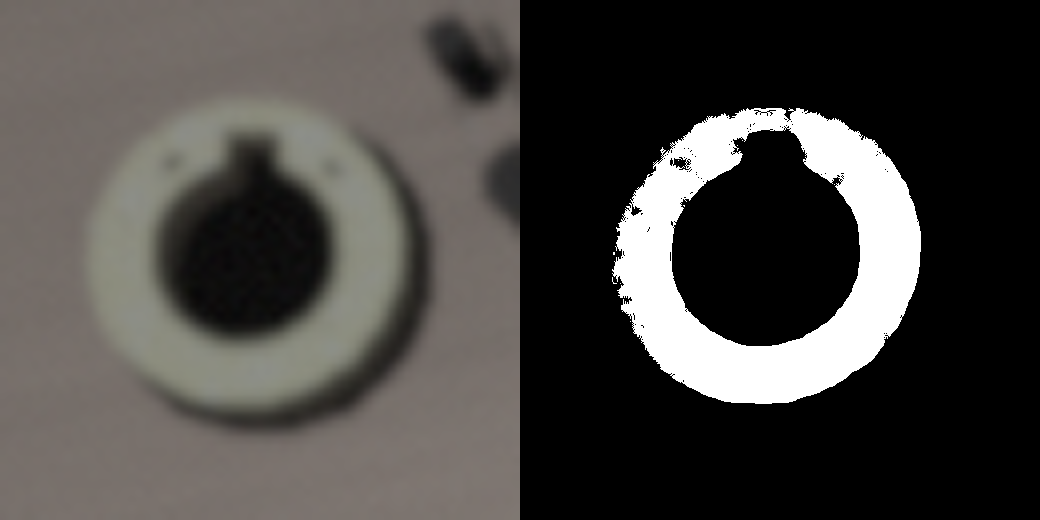

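View pics/m_side.png

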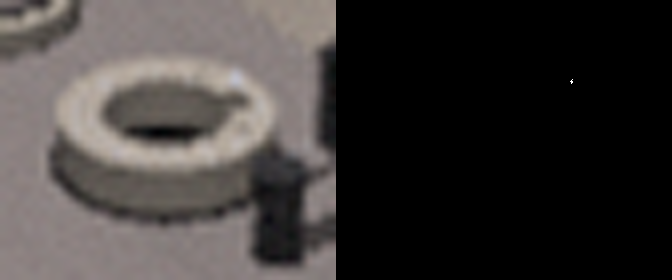

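Run:
```python
from h import *
t=cv2.imread('pics/top0.png'); s=cv2.imread('pics/side0.png')
k=8
c=z(t,95,110,65,65,k); g=cv2.GaussianBlur(c,(0,0),4).astype(float)
up=lambda p,o:((p[0]+.5)/k-.5+o[0],(p[1]+.5)/k-.5+o[1])
# bore: dark; blob containing centre
for th in (60,85,105):
    m=np.uint8(g[...,1]<th); nl,lab=cv2.connectedComponents(m); L=lab[250,245]
    b=np.uint8(lab==L)
    op=cv2.morphologyEx(b,cv2.MORPH_OPEN,cv2.getStructuringElement(cv2.MORPH_ELLIPSE,(91,91)))
    ct=max(cv2.findContours(op,0,1)[0],key=cv2.contourArea); e=cv2.fitEllipse(ct)
    P=ray('top',up(e[0],(95,110)),.142)
    slot=b&~op; n2,l2,st,ce=cv2.connectedComponentsWithStats(slot); i=1+np.argmax(st[1:,4])
    Q=ray('top',up(ce[i],(95,110)),.142)
    print(th,'ell',np.round(e[0],1),np.round(e[1],1),P.round(4),'slot',Q.round(4),st[i,4],np.degrees(np.arctan2(*(Q-P)[1::-1])))
# collar outer via greenness
lab=cv2.cvtColor(c,cv2.COLOR_BGR2LAB).astype(float); a=cv2.GaussianBlur(lab[...,1],(0,0),6)
print('a collar/deck',a[250,130],a[250,40])
m=np.uint8((a<(a[250,130]+a[250,40])/2)&(g[...,1]>90)); nl,lb,st,ce=cv2.connectedComponentsWithStats(m); i=1+np.argmax(st[1:,4])
ct=max(cv2.findContours(np.uint8(lb==i),0,1)[0],key=cv2.contourArea); h=cv2.convexHull(ct); e=cv2.fitEllipse(h); print('outer',e, ray('top',up(e[0],(95,110)),.142).round(4))
P=ray('side',(265.8-.5,139.1-.5),.142); print('side centre',P)
for q in [(57,113),(276,113),(166,55),(166,172)]: print(ray('side',(245+q[0]/k-.5,125+q[1]/k-.5),.142))
# nozzle flange
c=z(t,260,175,65,65,k); g=cv2.GaussianBlur(c,(0,0),3).astype(float)[...,1]
m=np.uint8(g>97); nl,lb,st,ce=cv2.connectedComponentsWithStats(m); i=lb[33*8+60,33*8]or 1
b=np.uint8(lb==i); b=cv2.morphologyEx(b,cv2.MORPH_CLOSE,np.ones((61,61)))
op=cv2.morphologyEx(b,cv2.MORPH_OPEN,cv2.getStructuringElement(cv2.MORPH_ELLIPSE,(121,121)))
ct=max(cv2.findContours(op,0,1)[0],key=cv2.contourArea); e=cv2.fitEllipse(ct); N=ray('top',up(e[0],(260,175)),.025)
sl=b&~op; n2,l2,st,ce=cv2.connectedComponentsWithStats(sl); i=1+np.argmax(st[1:,4]); Q=ray('top',up(ce[i],(260,175)),.025)
print('noz',e,N.round(4),Q.round(4),st[i],np.degrees(np.arctan2(*(Q-N)[1::-1])))
cv2.imwrite('pics/nz.png',np.hstack([c,cv2.cvtColor(b*255,8),cv2.cvtColor(sl*255,8)])[:, :])
c=z(s,245,230,45,45,k);cv2.imwrite('pics/nzs.png',c)
c=z(t,140,100,45,45,k);d=z(s,270,120,40,45,k);cv2.imwrite('pics/cl.png',np.hstack([c,d]))
```

```text
60 ell [246.8 252.3] [160.5 171.1] [0.6345 0.1178 0.142 ] slot [0.6615 0.1175 0.142 ] 795 -0.6867136908967072
85 ell [245.9 251.4] [172.9 181.4] [0.6347 0.1181 0.142 ] slot [0.6635 0.1176 0.142 ] 1013 -0.8883790414481119
105 ell [245.6 250.7] [182.2 190.8] [0.6349 0.1182 0.142 ] slot [0.6651 0.1177 0.142 ] 1130 -0.8177060541504831
a collar/deck 125.42450760338143 129.81180988073115
outer ((245.75289916992188, 254.1079559326172), (304.56787109375, 322.7247009277344), 58.37224578857422) [0.6339 0.1181 0.142 ]
side centre [0.63426242 0.11895544 0.142     ]
[0.59379145 0.13352179 0.142     ]
[0.67466057 0.10408463 0.142     ]
[0.64987526 0.16251051 0.142     ]
[0.6188822  0.07696544 0.142     ]
noz ((123.92433166503906, 51.37761306762695), (112.37516784667969, 486.326171875), 83.38851165771484) [ 0.5675 -0.2142  0.025 ] [ 0.5295 -0.3266  0.025 ] [ 464   79   56  232 5778] -108.65197401203609
```

View pics/nzs.png

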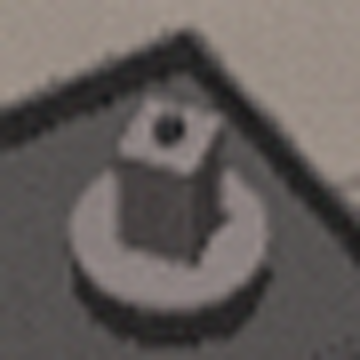

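View pics/cl.png

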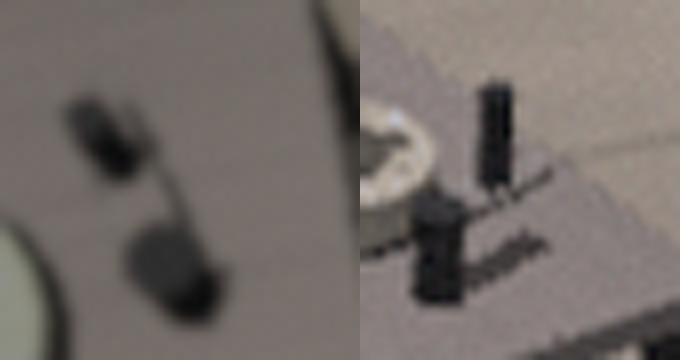

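View pics/nz.png

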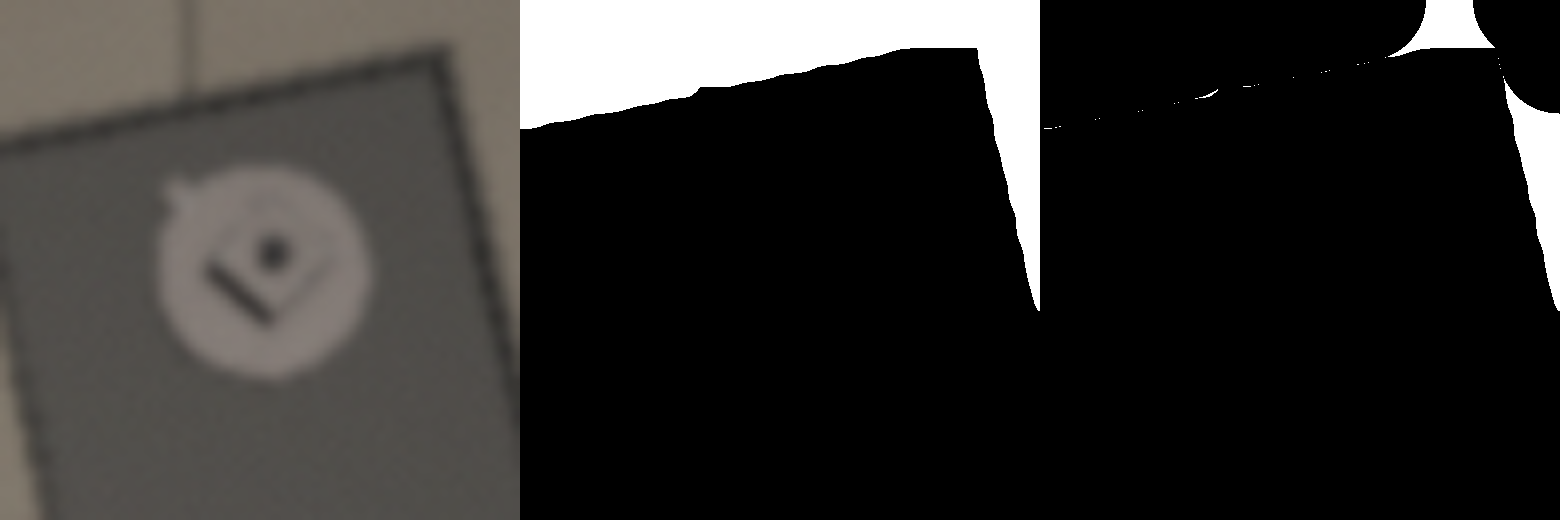

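Run:
```python
from h import *
t=cv2.imread('pics/top0.png'); k=8; o=(260,175)
up=lambda p:((p[0]+.5)/k-.5+o[0],(p[1]+.5)/k-.5+o[1])
c=z(t,260,175,65,65,k); g=cv2.GaussianBlur(c,(0,0),3).astype(float)[...,1]
for th in (90,97,103):
    m=np.uint8(g>th); nl,lb=cv2.connectedComponents(m); b=np.uint8(lb==lb[350,265])
    ct=max(cv2.findContours(b,0,1)[0],key=cv2.contourArea); b[:]=0; cv2.drawContours(b,[ct],-1,1,-1)
    op=cv2.morphologyEx(b,cv2.MORPH_OPEN,cv2.getStructuringElement(cv2.MORPH_ELLIPSE,(121,121)))
    ct=max(cv2.findContours(op,0,1)[0],key=cv2.contourArea); e=cv2.fitEllipse(ct); N=ray('top',up(e[0]),.025)
    sl=b&~op; n2,l2,st,ce=cv2.connectedComponentsWithStats(sl); i=1+np.argmax(st[1:,4]); Q=ray('top',up(ce[i]),.025)
    print('noz',np.round(e[0],1),np.round(e[1],1),N.round(4),Q.round(4),st[i,4],np.degrees(np.arctan2(*(Q-N)[1::-1])))
m=np.uint8(g<90)[225:280,250:300]; M=cv2.moments(m,True); h=(M['m10']/M['m00']+250,M['m01']/M['m00']+225); print('hole',h,ray('top',up(h),.068))
# dark side face band minAreaRect
nl,lb=cv2.connectedComponents(np.uint8(g<95)); b=np.uint8(lb==lb[292,240]); print(cv2.minAreaRect(cv2.findNonZero(b)))
p,q=[ray('top',up(x),.03) for x in [(205,268),(265,325)]]; print('edge ang',np.degrees(np.arctan2(*(p-q)[1::-1])))
s=cv2.imread('pics/side0.png');
f=lambda p,zz:ray('side',(245+(p[0]+.5)/8-.5,230+(p[1]+.5)/8-.5),zz)
print('side flange',[f(p,.025).round(4) for p in [(68,230),(268,230)]],'hole',f((169,130),.068))
```

```text
noz [263.2 270.5] [213.5 220.5] [ 0.5013 -0.2554  0.025 ] [ 0.5258 -0.2293  0.025 ] 504 46.85354354764669
noz [263.  270.8] [207.4 213.8] [ 0.5012 -0.2554  0.025 ] [ 0.525  -0.2301  0.025 ] 420 46.79842226940397
noz [262.9 270.9] [202.3 208.1] [ 0.5012 -0.2553  0.025 ] [ 0.5243 -0.2307  0.025 ] 352 46.80924753812164
hole (273.5390070921986, 253.3368794326241) [ 0.50117254 -0.25509841  0.068     ]
((238.9982147216797, 294.138427734375), (86.54225158691406, 23.452289581298828), 41.3477783203125)
edge ang 46.182836297350434
side flange [array([ 0.4698, -0.2444,  0.025 ]), array([ 0.5295, -0.2657,  0.025 ])] hole [ 0.50049784 -0.2533089   0.068     ]
```

Request:
step_arm(
  delta_pos=[
    [-0.7,-0.87,0],
    [-0.7,-0.87,0],
    [-0.7,-0.87,0],
    [-0.7,-0.87,0],
    [-0.7,-0.87,0],
    [-0.7,-0.87,0],
    [-0.7,-0.87,0],
    [-0.7,-0.87,0],
  ],
  rot=[
    [0,0,0],
    [0,0,0],
    [0,0,0],
    [0,0,0],
    [0,0,0],
    [0,0,0],
    [0,0,0],
    [0,0,0],
  ],
  jaw=[0.3,0.3,0.3,0.3,0.3,0.3,0.3,0.3],
)

```text
t: 0.77
ee_pos: [0.2989, 0.4213, 0.1996]
ee_rot: [0.194, 0.981, -0.004, -0.002]
wrist_force: [0.2, -0.2, 0.0]
width: 0.0658
```

Request:
step_arm(
  delta_pos=[
    [-0.8,-1,0],
    [-0.8,-1,0],
    [-0.8,-1,0],
    [-0.8,-1,0],
    [-0.8,-1,0],
    [-0.8,-1,0],
    [-0.8,-1,0],
    [-0.8,-1,0],
  ],
  rot=[
    [0,0,0],
    [0,0,0],
    [0,0,0],
    [0,0,0],
    [0,0,0],
    [0,0,0],
    [0,0,0],
    [0,0,0],
  ],
  jaw=[0.3,0.3,0.3,0.3,0.3,0.3,0.3,0.3],
)

```text
t: 1.43
ee_pos: [0.3551, 0.2145, 0.1973]
ee_rot: [0.192, 0.981, -0.006, -0.004]
wrist_force: [0.7, -0.3, -0.4]
width: 0.0659
```

Request:
step_arm(
  delta_pos=[
    [-0.8,-1,0],
    [-0.8,-1,0],
    [-0.8,-1,0],
    [-0.8,-1,0],
    [-0.8,-1,0],
    [-0.8,-1,0],
    [-0.8,-1,0],
    [-0.8,-1,0],
  ],
  rot=[
    [0,0,0],
    [0,0,0],
    [0,0,0],
    [0,0,0],
    [0,0,0],
    [0,0,0],
    [0,0,0],
    [0,0,0],
  ],
  jaw=[0.3,0.3,0.3,0.3,0.3,0.3,0.3,0.3],
)

```text
t: 2.1
ee_pos: [0.412, 0.0079, 0.1962]
ee_rot: [0.192, 0.981, -0.006, -0.005]
wrist_force: [0.5, 0.7, -0.5]
width: 0.0658
```

```bash
cat >> h.py <<'E'
from scipy.spatial.transform import Rotation as R
def plan(target,jawyaw,down=(0,0,-1)):
    """print remaining shift (tool units of 0.02m) and rotvec (units of 60deg) to reach target TCP w/ tool down and tool y at jawyaw deg (mod 180)"""
    s=telemetry.get_state(); r=R.from_quat(s['ee_rot']); M=r.as_matrix()
    cand=[]
    for a in (jawyaw,jawyaw+180):
        a=np.radians(a); y=np.array([np.cos(a),np.sin(a),0]); zz=np.array([0,0,-1.]); x=np.cross(y,zz)
        cand.append((r.inv()*R.from_matrix(np.c_[x,y,zz])).as_rotvec())
    rv=min(cand,key=np.linalg.norm)
    d=M.T@(np.array(target)-s['ee_pos'])
    ya=np.degrees(np.arctan2(M[1,1],M[0,1]))
    print('t',round(s['t'],2),'pos',s['ee_pos'].round(4),'yaw_y',round(ya,2),'tilt',np.degrees(np.arccos(-M[2,2])).round(2),'w',round(s['width'],4),'F',s['wrist_force'].round(2),'T',s['ft_torque'].round(2),'q6',s['q'][5].round(2))
    print('shift units',(d/.02).round(3),'rot units',(rv/np.radians(60)).round(4),'deg',np.degrees(rv).round(2))
E
python3 -c "
from h import *
plan([.501,-.2547,.2],46.8)"
```

```text
t 2.1 pos [0.412  0.0079 0.1962] yaw_y 67.84 tilt 0.9 w 0.0658 F [ 0.48  0.74 -0.54] T [-0.04 -0.06 -0.01] q6 -1.43
shift units [ -9.073 -10.483  -0.126] rot units [-0.014  -0.0054  0.3506] deg [-0.84 -0.33 21.04]
```

Request:
step_arm(
  delta_pos=[
    [-0.85,-0.98,0],
    [-0.85,-0.98,0],
    [-0.85,-0.98,0],
    [-0.85,-0.98,0],
    [-0.85,-0.98,0],
    [-0.85,-0.98,0],
    [-0.85,-0.98,0],
    [-0.85,-0.98,0],
  ],
  rot=[
    [0,0,0],
    [0,0,0],
    [0,0,0],
    [0,0,0],
    [0,0,0],
    [0,0,0],
    [0,0,0],
    [0,0,0],
  ],
  jaw=[0.3,0.3,0.3,0.3,0.3,0.3,0.3,0.3],
)

```text
t: 2.77
ee_pos: [0.4779, -0.1988, 0.1939]
ee_rot: [0.193, 0.981, -0.005, -0.007]
wrist_force: [1.0, -0.1, -0.0]
width: 0.0659
```

Request:
step_arm(
  delta_pos=[
    [-0.7,-0.7,0],
    [-0.7,-0.7,0],
    [0,0,0],
    [0,0,0],
    [0,0,0],
    [0,0,0],
    [0,0,0],
    [0,0,0],
  ],
  rot=[
    [0,0,0.11],
    [0,0,0.11],
    [0,0,0.1],
    [0,0,0.02],
    [0,0,0],
    [0,0,0],
    [0,0,0],
    [0,0,0],
  ],
  jaw=[0.3,0.3,0.3,0.3,0.3,0.3,0.3,0.3],
)

```text
t: 3.43
ee_pos: [0.4902, -0.2424, 0.1901]
ee_rot: [0.374, 0.927, -0.006, -0.009]
wrist_force: [0.9, 0.2, 0.2]
width: 0.0657
```

```bash
python3 -c "
from h import *
plan([.501,-.2547,.032],46.8)"
```

```text
t 3.43 pos [ 0.4902 -0.2424  0.1901] yaw_y 46.04 tilt 1.23 w 0.0657 F [0.89 0.23 0.2 ] T [-0.04 -0.02 -0.  ] q6 -1.46
shift units [-0.915  0.068  7.894] rot units [-0.0163 -0.0124 -0.0127] deg [-0.98 -0.74 -0.76]
```

Request:
step_arm(
  delta_pos=[
    [-0.4,0.03,0.3],
    [-0.3,0.03,0.8],
    [-0.2,0,1],
    [0,0,1],
    [0,0,1],
    [0,0,0.8],
    [0,0,0.3],
    [0,0,0],
  ],
  rot=[
    [-0.016,-0.012,-0.012],
    [0,0,0],
    [0,0,0],
    [0,0,0],
    [0,0,0],
    [0,0,0],
    [0,0,0],
    [0,0,0],
  ],
  jaw=[0.3,0.3,0.3,0.3,0.3,0.3,0.3,0.3],
)

```text
t: 4.1
ee_pos: [0.5065, -0.2531, 0.0848]
ee_rot: [0.365, 0.931, -0.001, 0.003]
wrist_force: [-0.5, -0.8, 0.4]
width: 0.0658
```

```bash
python3 -c "
from h import *
plan([.501,-.2547,.032],46.8)
a=shot('top','t1.png');b=shot('side','s1.png')
cv2.imwrite('pics/c1.png',np.hstack([z(a,240,160,90,90),z(b,215,205,90,90)]))"
```

```text
t 4.1 pos [ 0.5065 -0.2531  0.0848] yaw_y 47.22 tilt 0.37 w 0.0658 F [-0.49 -0.76  0.42] T [-0.01 -0.03 -0.02] q6 -1.49
shift units [ 0.162 -0.248  2.637] rot units [0.0012 0.0061 0.0069] deg [0.07 0.37 0.42]
```

View pics/c1.png

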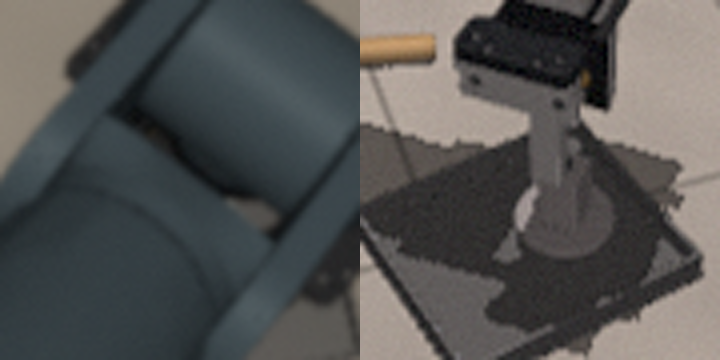

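Request:
step_arm(
  delta_pos=[
    [0.16,-0.25,0.4],
    [0,0,0.6],
    [0,0,0.6],
    [0,0,0.5],
    [0,0,0.4],
    [0,0,0.1],
    [0,0,0],
    [0,0,0],
  ],
  rot=[
    [0,0.006,0.006],
    [0,0,0],
    [0,0,0],
    [0,0,0],
    [0,0,0],
    [0,0,0],
    [0,0,0],
    [0,0,0],
  ],
  jaw=[0.3,0.3,0.3,0.3,0.3,0.3,0.3,0.3],
)

```text
t: 4.87
ee_pos: [0.5032, -0.2571, 0.0324]
ee_rot: [0.368, 0.93, -0.001, 0.004]
wrist_force: [-0.2, -0.8, -0.6]
width: 0.0658
```

```bash
python3 -c "
from h import *
plan([.501,-.2547,.032],46.8)"
```

```text
t 4.87 pos [ 0.5032 -0.2571  0.0324] yaw_y 46.83 tilt 0.47 w 0.0658 F [-0.15 -0.78 -0.58] T [ 0.03 -0.   -0.01] q6 -1.49
shift units [0.16  0.012 0.018] rot units [0.0019 0.0076 0.0005] deg [0.11 0.46 0.03]
```

Request:
step_arm(
  delta_pos=[
    [0.16,0,0],
    [0,0,0],
    [0,0,0],
    [0,0,0],
    [0,0,0],
    [0,0,0],
    [0,0,0],
    [0,0,0],
  ],
  rot=[
    [0,0.0076,0],
    [0,0,0],
    [0,0,0],
    [0,0,0],
    [0,0,0],
    [0,0,0],
    [0,0,0],
    [0,0,0],
  ],
  jaw=[0.3,0.3,0.5,0.6,0.65,0.7,1,1],
)

```text
t: 5.53
ee_pos: [0.502, -0.2556, 0.0345]
ee_rot: [0.368, 0.93, 0.0, 0.002]
wrist_force: [0.2, -0.2, 0.3]
width: 0.0288
```

Request:
step_arm(
  delta_pos=[
    [0,0,0],
    [0,0,0],
    [0,0,0],
    [0,0,0],
    [0,0,0],
    [0,0,0],
    [0,0,0],
    [0,0,0],
  ],
  rot=[
    [0,0,0],
    [0,0,0],
    [0,0,0],
    [0,0,0],
    [0,0,0],
    [0,0,0],
    [0,0,0],
    [0,0,0],
  ],
  jaw=[1,1,1,1,1,1,1,1],
)

```text
t: 6.2
ee_pos: [0.5021, -0.2556, 0.0346]
ee_rot: [0.368, 0.93, 0.0, 0.002]
wrist_force: [-0.9, 0.3, -0.8]
width: 0.0259
```

```bash
python3 -c "
from h import *
plan([.501,-.2547,.032],46.8)"
```

```text
t 6.2 pos [ 0.5021 -0.2556  0.0346] yaw_y 46.85 tilt 0.24 w 0.0259 F [-0.93  0.34 -0.83] T [-0.04  0.01 -0.03] q6 -1.49
shift units [ 0.072 -0.005  0.131] rot units [0.0022 0.0033 0.0009] deg [0.13 0.2  0.05]
```

Request:
step_arm(
  delta_pos=[
    [0,0,-0.3],
    [0,0,-0.7],
    [0,0,-1],
    [0,0,-1],
    [0,0,-1],
    [0,0,-1],
    [0,0,-1],
    [0,0,-1],
  ],
  rot=[
    [0,0,0],
    [0,0,0],
    [0,0,0],
    [0,0,0],
    [0,0,0],
    [0,0,0],
    [0,0,0],
    [0,0,0],
  ],
  jaw=[1,1,1,1,1,1,1,1],
)

```text
t: 6.87
ee_pos: [0.4952, -0.2507, 0.1719]
ee_rot: [0.368, 0.93, 0.004, -0.009]
wrist_force: [0.4, -0.5, -2.6]
width: 0.0261
```

Request:
step_arm(
  delta_pos=[
    [0.2,0.5,-1],
    [0.4,0.9,-1],
    [0.43,1,-1],
    [0.43,1,0],
    [0.43,1,0],
    [0.43,1,0],
    [0.43,1,0],
    [0.43,1,0],
  ],
  rot=[
    [0,0,0],
    [0,0,0],
    [0,0,0],
    [0,0,0],
    [0,0,0],
    [0,0,0],
    [0,0,0],
    [0,0,0],
  ],
  jaw=[1,1,1,1,1,1,1,1],
)

```text
t: 7.53
ee_pos: [0.5518, -0.0977, 0.2423]
ee_rot: [0.372, 0.928, 0.003, -0.005]
wrist_force: [0.2, -0.3, -2.3]
width: 0.0259
```

```bash
python3 -c "
from h import *
plan([.634,.118,.22],46.8)"
```

```text
t 7.53 pos [ 0.5518 -0.0977  0.2423] yaw_y 46.38 tilt 0.68 w 0.0259 F [ 0.21 -0.34 -2.34] T [-0.05 -0.02  0.06] q6 -1.19
shift units [ 4.451 10.641  1.178] rot units [ 0.0009 -0.0113 -0.007 ] deg [ 0.05 -0.68 -0.42]
```

Request:
step_arm(
  delta_pos=[
    [0.42,1,0],
    [0.42,1,0],
    [0.42,1,0],
    [0.42,1,0],
    [0.42,1,0],
    [0.42,1,0],
    [0.42,1,0],
    [0.42,1,0],
  ],
  rot=[
    [0,-0.01,0],
    [0,0,0],
    [0,0,0],
    [0,0,0],
    [0,0,0],
    [0,0,0],
    [0,0,0],
    [0,0,0],
  ],
  jaw=[1,1,1,1,1,1,1,1],
)

```text
t: 8.2
ee_pos: [0.6114, 0.0743, 0.24]
ee_rot: [0.371, 0.928, -0.0, -0.004]
wrist_force: [0.2, -0.1, -2.7]
width: 0.0258
```

Request:
step_arm(
  delta_pos=[
    [0.3,0.7,0],
    [0.3,0.6,0],
    [0,0,0],
    [0,0,0],
    [0,0,0],
    [0,0,0],
    [0,0,0],
    [0,0,0],
  ],
  rot=[
    [0,0,0.11],
    [0,0,0.11],
    [0,0,0.11],
    [0,0,0.11],
    [0,0,0.11],
    [0,0,0.11],
    [0,0,0.1],
    [0,0,0],
  ],
  jaw=[1,1,1,1,1,1,1,1],
)

```text
t: 8.87
ee_pos: [0.6186, 0.1085, 0.2355]
ee_rot: [0.713, 0.701, -0.006, -0.008]
wrist_force: [-0.2, -0.7, -2.6]
width: 0.0261
```

```bash
python3 -c "
from h import *
plan([.634,.118,.185],-0.8)
a=shot('top','t2.png');b=shot('side','s2.png')
cv2.imwrite('pics/c2.png',np.hstack([z(a,80,90,100,100),z(b,215,80,100,100)]))"
```

```text
t 8.87 pos [0.6186 0.1085 0.2355] yaw_y -0.98 tilt 1.17 w 0.0261 F [-0.23 -0.71 -2.6 ] T [-0.07  0.04 -0.02] q6 0.01
shift units [0.48  0.812 2.511] rot units [-0.0192 -0.0035 -0.0031] deg [-1.15 -0.21 -0.19]
```

View pics/c2.png

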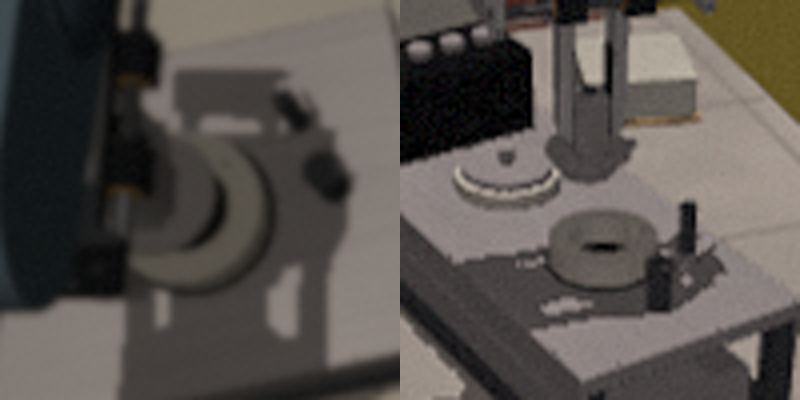

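Request:
step_arm(
  delta_pos=[
    [0.25,0.4,0.4],
    [0.17,0.39,0.5],
    [0,0,0.5],
    [0,0,0.4],
    [0,0,0.3],
    [0,0,0.2],
    [0,0,0],
    [0,0,0],
  ],
  rot=[
    [-0.019,-0.0035,-0.003],
    [0,0,0],
    [0,0,0],
    [0,0,0],
    [0,0,0],
    [0,0,0],
    [0,0,0],
    [0,0,0],
  ],
  jaw=[1,1,1,1,1,1,1,1],
)

```text
t: 9.63
ee_pos: [0.6332, 0.116, 0.1861]
ee_rot: [0.707, 0.708, -0.001, -0.0]
wrist_force: [0.7, -0.2, -2.4]
width: 0.0258
```

```bash
python3 -c "
from h import *
plan([.6343,.1169,.175],-0.8)
a=shot('top','t3.png');b=shot('side','s3.png')
cv2.imwrite('pics/c3.png',np.hstack([z(a,90,100,75,75,5),z(b,230,90,75,75,5)]))"
```

```text
t 9.63 pos [0.6332 0.116  0.1861] yaw_y 0.1 tilt 0.1 w 0.0258 F [ 0.72 -0.18 -2.41] T [-0.11  0.05  0.02] q6 0.0
shift units [0.047 0.054 0.556] rot units [-0.0017  0.0005  0.0149] deg [-0.1   0.03  0.9 ]
```

View pics/c3.png

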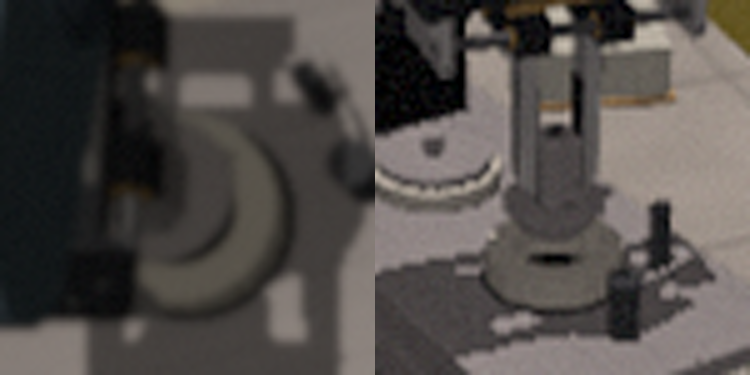

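```bash
python3 -c "
from h import *
P=[.6332,.1174,.1765]
for dx,dy in [(0,0),(.032,0),(-.032,0),(0,.032),(0,-.032)]:
    q=proj('side',[P[0]+dx,P[1]+dy,P[2]]); print((q-[230,90]+.5)*5+[375,0])
th=np.linspace(0,6.28,100); e=np.array([proj('side',[P[0]+.032*np.cos(a),P[1]+.032*np.sin(a),P[2]]) for a in th]); e=(e-[230,90]+.5)*5+[375,0]; print(e.min(0),e.max(0))
im=cv2.imread('pics/c3.png'); 
for a in e: cv2.circle(im,tuple(int(v) for v in a),0,(0,255,0),-1)
cv2.imwrite('pics/c3b.png',cv2.resize(im[150:300,450:650],None,fx=4,fy=4))
"
```

```text
[553.333502   198.00639697]
[601.76994314 189.41870382]
[504.23820649 206.7109038 ]
[536.01628568 174.76542137]
[571.34575555 222.18016355]
[501.49274319 173.29713725] [605.21867481 223.76561234]
```

View pics/c3b.png

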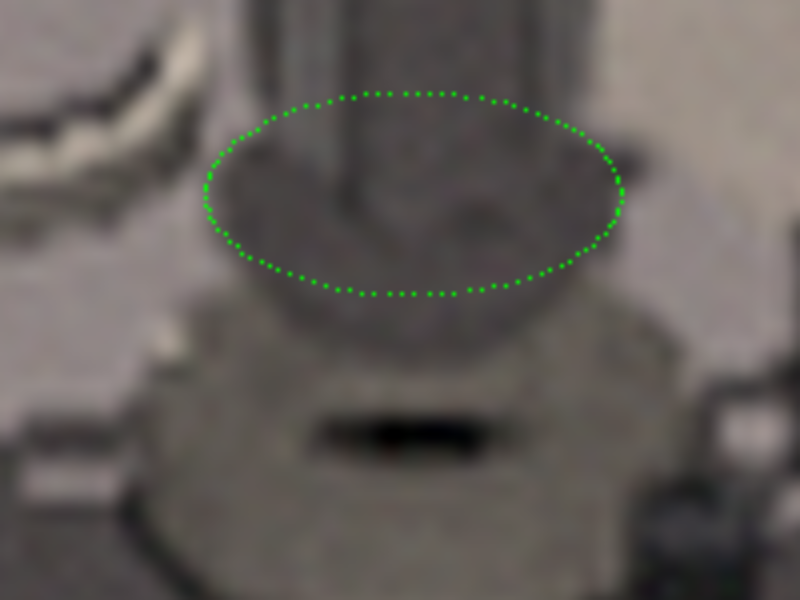

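Request:
step_arm(
  delta_pos=[
    [0.05,0.05,0.15],
    [0,0,0.2],
    [0,0,0.15],
    [0,0,0.1],
    [0,0,0.05],
    [0,0,0.05],
    [0,0,0],
    [0,0,0],
  ],
  rot=[
    [-0.0017,0,0.015],
    [0,0,0],
    [0,0,0],
    [0,0,0],
    [0,0,0],
    [0,0,0],
    [0,0,0],
    [0,0,0],
  ],
  jaw=[1,1,1,1,1,1,1,1],
)

```text
t: 10.4
ee_pos: [0.6355, 0.1171, 0.1729]
ee_rot: [0.713, 0.702, 0.001, 0.002]
wrist_force: [0.1, 0.5, -2.8]
width: 0.0257
```

```bash
python3 -c "
from h import *
plan([.6343,.1169,.1666],-0.8)"
```

```text
t 10.4 pos [0.6355 0.1171 0.1729] yaw_y -0.89 tilt 0.23 w 0.0257 F [ 0.06  0.46 -2.77] T [-0.05  0.07 -0.02] q6 0.02
shift units [-0.009 -0.061  0.314] rot units [ 0.0037  0.0004 -0.0016] deg [ 0.22  0.02 -0.09]
```

Request:
step_arm(
  delta_pos=[
    [0,-0.05,0.05],
    [0,0,0.05],
    [0,0,0.05],
    [0,0,0.05],
    [0,0,0.05],
    [0,0,0.05],
    [0,0,0.05],
    [0,0,0.04],
  ],
  rot=[
    [0.0037,0,0],
    [0,0,0],
    [0,0,0],
    [0,0,0],
    [0,0,0],
    [0,0,0],
    [0,0,0],
    [0,0,0],
  ],
  jaw=[1,1,1,1,1,1,1,1],
)

```text
t: 11.07
ee_pos: [0.6347, 0.1171, 0.1649]
ee_rot: [0.713, 0.702, 0.0, 0.0]
wrist_force: [-0.4, 0.2, -3.2]
width: 0.0257
```

```bash
python3 -c "
from h import *
plan([.6343,.1169,.1566],-0.8)"
```

```text
t 11.07 pos [0.6347 0.1171 0.1649] yaw_y -0.89 tilt 0.05 w 0.0257 F [-0.38  0.22 -3.21] T [-0.03  0.06 -0.03] q6 0.02
shift units [-0.011 -0.023  0.416] rot units [ 0.0007  0.0004 -0.0015] deg [ 0.04  0.02 -0.09]
```

Request:
step_arm(
  delta_pos=[
    [0,0,0.04],
    [0,0,0.04],
    [0,0,0.04],
    [0,0,0.04],
    [0,0,0.04],
    [0,0,0.04],
    [0,0,0.04],
    [0,0,0.04],
  ],
  rot=[
    [0,0,0],
    [0,0,0],
    [0,0,0],
    [0,0,0],
    [0,0,0],
    [0,0,0],
    [0,0,0],
    [0,0,0],
  ],
  jaw=[1,1,1,1,1,1,1,1],
)

```text
t: 11.73
ee_pos: [0.6348, 0.1171, 0.1578]
ee_rot: [0.713, 0.702, 0.0, 0.0]
wrist_force: [0.2, -0.3, -3.0]
width: 0.0261
```

```bash
python3 -c "
from h import *
plan([.6343,.1169,.1566],-0.8)"
```

```text
t 11.73 pos [0.6348 0.1171 0.1578] yaw_y -0.89 tilt 0.05 w 0.0261 F [ 0.18 -0.28 -3.02] T [-0.07  0.   -0.03] q6 0.02
shift units [-0.01  -0.024  0.06 ] rot units [ 0.0007  0.0004 -0.0016] deg [ 0.04  0.02 -0.09]
```

Request:
step_arm(
  delta_pos=[
    [0,0,0.03],
    [0,0,0.03],
    [0,0,0.03],
    [0,0,0.03],
    [0,0,0.03],
    [0,0,0.03],
    [0,0,0],
    [0,0,0],
  ],
  rot=[
    [0,0,0],
    [0,0,0],
    [0,0,0],
    [0,0,0],
    [0,0,0],
    [0,0,0],
    [0,0,0],
    [0,0,0],
  ],
  jaw=[1,1,1,1,1,1,1,1],
)

```text
t: 12.4
ee_pos: [0.635, 0.1171, 0.1565]
ee_rot: [0.713, 0.702, 0.0, 0.001]
wrist_force: [-1.5, 0.5, 0.5]
width: 0.026
```

```bash
python3 -c "
from h import *
plan([.6343,.1169,.1566],-0.8)
a=shot('top','t4.png');b=shot('side','s4.png')
cv2.imwrite('pics/c4.png',np.hstack([z(a,90,100,75,75,5),z(b,230,90,75,75,5)]))"
```

```text
t 12.4 pos [0.635  0.1171 0.1565] yaw_y -0.88 tilt 0.09 w 0.026 F [-1.51  0.48  0.51] T [-0.12  0.4  -0.  ] q6 0.02
shift units [-0.012 -0.034 -0.003] rot units [ 0.0012  0.0008 -0.0014] deg [ 0.07  0.05 -0.08]
```

View pics/c4.png

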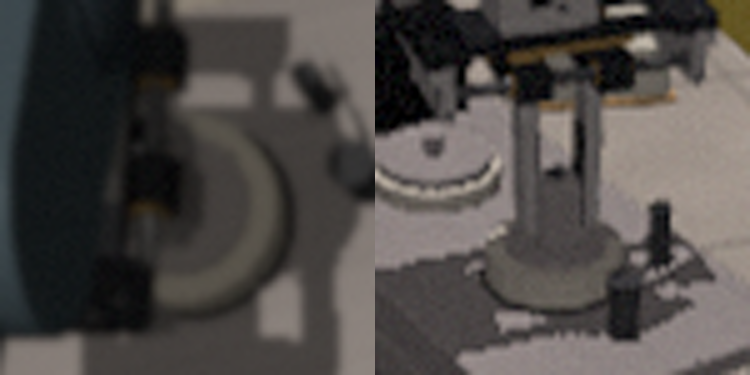

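Request:
step_arm(
  delta_pos=[
    [0,0,0],
    [0,0,0],
    [0,0,0],
    [0,0,0],
    [0,0,0],
    [0,0,0],
    [0,0,0],
    [0,0,-0.1],
  ],
  rot=[
    [0,0,0],
    [0,0,0],
    [0,0,0],
    [0,0,0],
    [0,0,0],
    [0,0,0],
    [0,0,0],
    [0,0,0],
  ],
  jaw=[0.6,0.5,0.45,0.45,0.45,0.45,0.45,0.45],
)

```text
t: 13.17
ee_pos: [0.6364, 0.1171, 0.1585]
ee_rot: [0.713, 0.702, 0.002, 0.002]
wrist_force: [0.3, 0.1, -1.0]
width: 0.052
```

Request:
step_arm(
  delta_pos=[
    [0,0,-0.3],
    [0,0,-0.7],
    [0,0,-1],
    [0,0,-1],
    [0,0,-1],
    [0,0,-0.6],
    [0,0,-0.3],
    [0,0,0],
  ],
  rot=[
    [0,0,0],
    [0,0,0],
    [0,0,0],
    [0,0,0],
    [0,0,0],
    [0,0,0],
    [0,0,0],
    [0,0,0],
  ],
  jaw=[0.45,0.45,0.45,0.45,0.45,0.45,0.45,0.45],
)

```text
t: 13.83
ee_pos: [0.6364, 0.1172, 0.2678]
ee_rot: [0.713, 0.702, 0.003, 0.003]
wrist_force: [0.6, -0.7, 0.9]
width: 0.0516
```

```bash
python3 -c "
from h import *
plan([.69,.03,.24],-0.8)
a=shot('top','t5.png');b=shot('side','s5.png')
cv2.imwrite('pics/c5.png',np.hstack([z(a,90,100,75,75,5),z(b,230,90,75,75,5)]))"
```

```text
t 13.83 pos [0.6364 0.1172 0.2678] yaw_y -0.89 tilt 0.51 w 0.0516 F [ 0.57 -0.71  0.94] T [-0.05  0.07 -0.04] q6 0.02
shift units [-4.319  2.736  1.417] rot units [ 0.0085  0.0001 -0.0015] deg [ 0.51  0.01 -0.09]
```

View pics/c5.png

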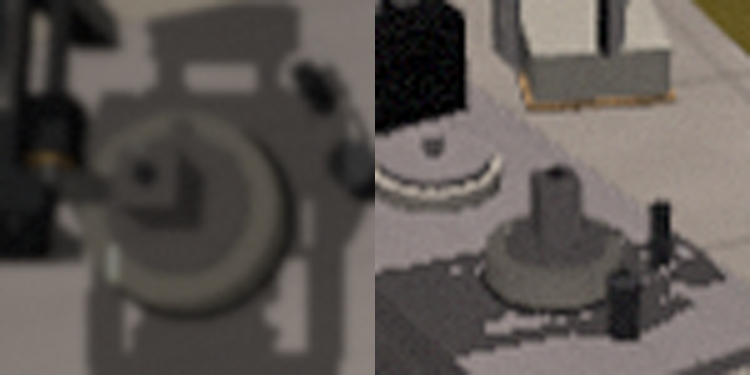

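```bash
python3 -c "
from h import *
print('pin top T',ray('top',(150.4,113.2),.196),'base',ray('top',(155,120.3),.156))
f=lambda x,y:(230+(x-375+.5)/5-.5,90+(y+.5)/5-.5)
print('pin top S',ray('side',f(660,204),.196),'base',ray('side',f(661,262),.156))
print('pivot S',ray('side',f(625,272),.165)); print('pivot T',ray('top',(160,132),.165))
"
```

```text
pin top T [0.68005367 0.05239494 0.196     ] base [0.67732485 0.05132782 0.156     ]
pin top S [0.67798994 0.05459628 0.196     ] base [0.68023708 0.05470674 0.156     ]
pivot S [0.6496637  0.03724324 0.165     ]
pivot T [0.64847551 0.03755171 0.165     ]
```

Request:
step_arm(
  delta_pos=[
    [-0.7,0.65,0],
    [-0.9,0.85,0],
    [-0.9,0.85,0],
    [-0.7,0.65,0],
    [-0.4,0.35,0],
    [0,0,0],
    [0,0,0],
    [0,0,0],
  ],
  rot=[
    [0.0085,0,0],
    [0,0,0],
    [0,0,0],
    [0,0,0],
    [0,0,-0.11],
    [0,0,-0.11],
    [0,0,-0.11],
    [0,0,-0.11],
  ],
  jaw=[1,1,1,1,1,1,1,1],
)

```text
t: 14.6
ee_pos: [0.6985, 0.0411, 0.2493]
ee_rot: [0.525, 0.851, -0.006, -0.012]
wrist_force: [0.7, 0.0, -0.2]
width: 0.0022
```

Request:
step_arm(
  delta_pos=[
    [0,0,0],
    [0,0,0],
    [0,0,0],
    [0,0,0],
    [0,0,0],
    [0,0,0],
    [0,0,0],
    [0,0,0],
  ],
  rot=[
    [0,0,-0.11],
    [0,0,-0.11],
    [0,0,-0.11],
    [0,0,-0.11],
    [0,0,-0.11],
    [0,0,-0.05],
    [0,0,0],
    [0,0,0],
  ],
  jaw=[1,1,1,1,1,1,1,1],
)

```text
t: 15.27
ee_pos: [0.6918, 0.041, 0.2313]
ee_rot: [0.22, 0.975, -0.004, -0.027]
wrist_force: [0.2, 0.3, 0.8]
width: 0.0007
```

```bash
python3 -c "
from h import *
plan([.7022,.044,.175],62)
b=shot('side','s6.png'); a=shot('top','t6.png')
cv2.imwrite('pics/c6.png',np.hstack([z(a,110,80,75,75,5),z(b,250,80,75,75,5)]))"
```

```text
t 15.27 pos [0.6918 0.041  0.2313] yaw_y 64.6 tilt 3.16 w 0.0007 F [0.16 0.33 0.82] T [ 0.03  0.01 -0.02] q6 -1.23
shift units [-0.551  0.415  2.784] rot units [-0.0195 -0.0489  0.0428] deg [-1.17 -2.93  2.57]
```

View pics/c6.png

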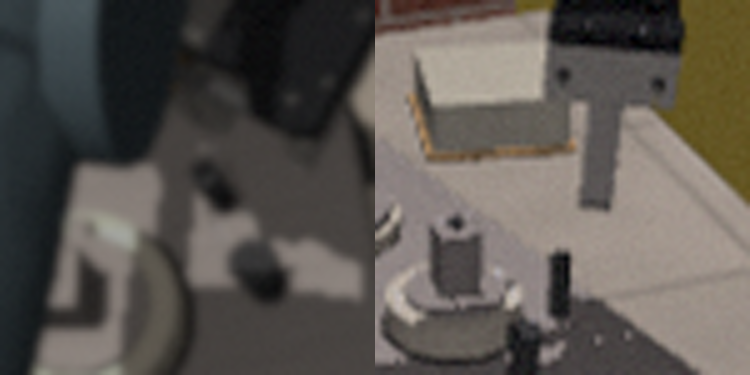

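Request:
step_arm(
  delta_pos=[
    [-0.3,0.2,0],
    [-0.25,0.2,0],
    [0,0,0],
    [0,0,0.3],
    [0,0,0.4],
    [0,0,0.3],
    [0,0,0],
    [0,0,0],
  ],
  rot=[
    [-0.02,-0.05,0.043],
    [0,0,0],
    [0,0,0],
    [0,0,0],
    [0,0,0],
    [0,0,0],
    [0,0,0],
    [0,0,0],
  ],
  jaw=[1,1,1,1,1,1,1,1],
)

```text
t: 16.03
ee_pos: [0.7056, 0.0431, 0.2075]
ee_rot: [0.243, 0.97, -0.0, -0.001]
wrist_force: [0.5, 0.6, 0.2]
width: 0.0004
```

```bash
python3 -c "
from h import *
plan([.7022,.044,.175],62)"
```

```text
t 16.03 pos [0.7056 0.0431 0.2075] yaw_y 61.87 tilt 0.14 w 0.0004 F [0.55 0.56 0.22] T [-0.01 -0.01 -0.01] q6 -1.18
shift units [ 0.167 -0.036  1.623] rot units [-0.001  -0.0021 -0.0021] deg [-0.06 -0.13 -0.13]
```

Stay 3 mm back and go down.

Request:
step_arm(
  delta_pos=[
    [0,0,0.2],
    [0,0,0.4],
    [0,0,0.4],
    [0,0,0.35],
    [0,0,0.2],
    [0,0,0.05],
    [0,0,0],
    [0,0,0],
  ],
  rot=[
    [0,0,0],
    [0,0,0],
    [0,0,0],
    [0,0,0],
    [0,0,0],
    [0,0,0],
    [0,0,0],
    [0,0,0],
  ],
  jaw=[1,1,1,1,1,1,1,1],
)

```text
t: 16.7
ee_pos: [0.7047, 0.043, 0.1707]
ee_rot: [0.243, 0.97, -0.0, -0.002]
wrist_force: [0.5, -0.4, 0.2]
width: 0.0005
```

```bash
python3 -c "
from h import *
plan([.6594,.0657,.175],62)
b=shot('side','s7.png'); cv2.imwrite('pics/c7.png',z(b,250,80,75,75,7))"
```

```text
t 16.7 pos [0.7047 0.043  0.1707] yaw_y 61.87 tilt 0.28 w 0.0005 F [ 0.55 -0.41  0.21] T [-0.01  0.03  0.01] q6 -1.18
shift units [ 2.536 -0.068 -0.204] rot units [-0.0019 -0.0043 -0.0021] deg [-0.11 -0.26 -0.13]
```

View pics/c7.png

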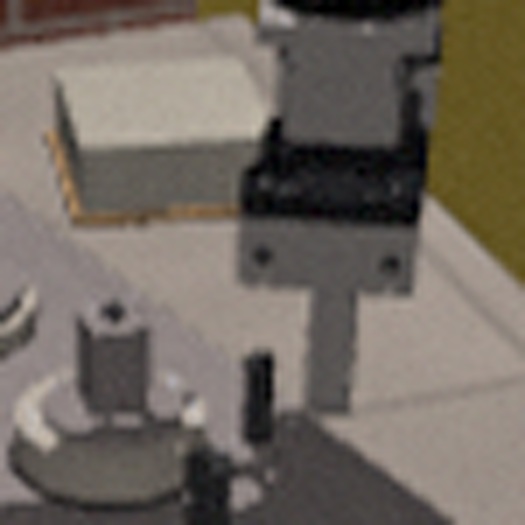

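Request:
step_arm(
  delta_pos=[
    [0.15,0,-0.05],
    [0.2,0,0],
    [0.2,0,0],
    [0.2,0,0],
    [0.2,0,0],
    [0.2,0,0],
    [0.2,0,0],
    [0.2,0,0],
  ],
  rot=[
    [0,-0.004,0],
    [0,0,0],
    [0,0,0],
    [0,0,0],
    [0,0,0],
    [0,0,0],
    [0,0,0],
    [0,0,0],
  ],
  jaw=[1,1,1,1,1,1,1,1],
)

```text
t: 17.42
ee_pos: [0.6811, 0.0587, 0.1756]
ee_rot: [0.243, 0.97, 0.001, 0.009]
wrist_force: [3.4, 0.3, -1.3]
width: 0.0006
```

```bash
python3 -c "
from h import *
plan([.6594,.0657,.172],62)
b=shot('side','s8.png'); cv2.imwrite('pics/c8.png',z(b,250,80,75,75,7))"
```

```text
t 17.42 pos [0.6811 0.0587 0.1756] yaw_y 61.85 tilt 1.07 w 0.0006 F [ 3.4   0.3  -1.29] T [-0.11 -0.57  0.02] q6 -1.16
shift units [ 1.123 -0.203  0.158] rot units [ 0.0062  0.0167 -0.0026] deg [ 0.37  1.   -0.16]
```

View pics/c8.png

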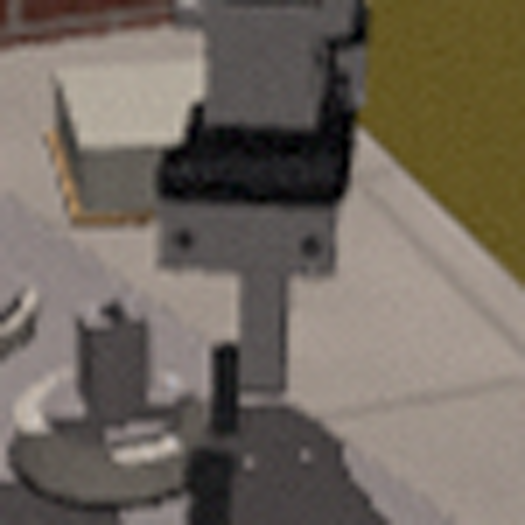

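Request:
step_arm(
  delta_pos=[
    [0.15,-0.06,0.08],
    [0.2,-0.05,0.05],
    [0.2,-0.05,0],
    [0.2,0,0],
    [0.2,0,0],
    [0.15,0,0],
    [0.15,0,0],
    [0.1,0,0],
  ],
  rot=[
    [0.006,0.017,0],
    [0,0,0],
    [0,0,0],
    [0,0,0],
    [0,0,0],
    [0,0,0],
    [0,0,0],
    [0,0,0],
  ],
  jaw=[1,1,1,1,1,1,1,1],
)

```text
t: 18.13
ee_pos: [0.6586, 0.0644, 0.1749]
ee_rot: [0.243, 0.97, -0.003, 0.009]
wrist_force: [11.8, -1.3, -5.7]
width: 0.0004
```

```bash
python3 -c "
from h import *
plan([.6594,.0657,.172],62)
b=shot('side','s9.png'); cv2.imwrite('pics/c9.png',z(b,250,80,75,75,7))"
```

```text
t 18.13 pos [0.6586 0.0644 0.1749] yaw_y 61.81 tilt 1.04 w 0.0004 F [11.82 -1.31 -5.69] T [-0.34 -2.16  0.03] q6 -1.15
shift units [-0.004  0.077  0.144] rot units [-0.0015  0.0173 -0.0031] deg [-0.09  1.04 -0.18]
```

View pics/c9.png

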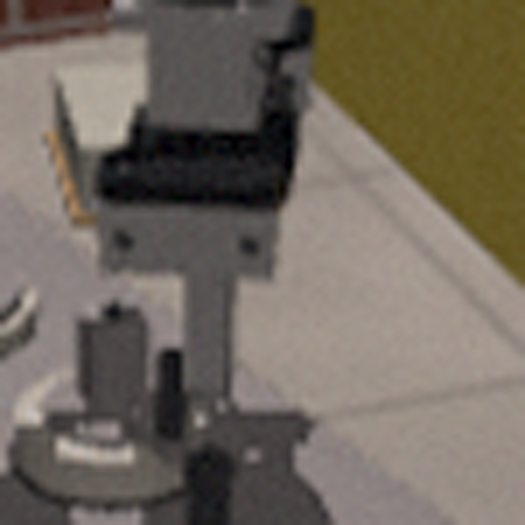

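```bash
python3 -c "
from h import *
f=lambda x,y:(250+(x+.5)/7-.5,80+(y+.5)/7-.5)
print(ray('side',f(171,352),.196),ray('side',f(170,437),.156))
"
```

```text
[0.64409557 0.07046965 0.196     ] [0.64339769 0.06810653 0.156     ]
```

Request:
step_arm(
  delta_pos=[
    [0.1,0,0],
    [0.12,0,0],
    [0.12,0,0],
    [0.12,0,0],
    [0,0,0],
    [-0.1,0,0],
    [-0.2,0,0],
    [-0.3,0,0],
  ],
  rot=[
    [0,0.01,0],
    [0,0,0],
    [0,0,0],
    [0,0,0],
    [0,0,0],
    [0,0,0],
    [0,0,0],
    [0,0,0],
  ],
  jaw=[1,1,1,1,1,1,1,1],
)

```text
t: 18.85
ee_pos: [0.6667, 0.059, 0.1738]
ee_rot: [0.244, 0.97, -0.002, 0.014]
wrist_force: [-0.5, 0.2, 0.2]
width: 0.0003
```

Request:
step_arm(
  delta_pos=[
    [-0.4,0,0],
    [-0.4,0,-0.2],
    [0,0,-1],
    [0,0,-1],
    [0,0,-1],
    [0,0,-0.5],
    [0,0,0],
    [0,0,0],
  ],
  rot=[
    [0,0,0],
    [0,0,0],
    [0,0,0],
    [0,0,0],
    [0,0,0],
    [0,0,0],
    [0,0,0],
    [0,0,0],
  ],
  jaw=[1,1,1,1,1,1,1,1],
)

```text
t: 19.52
ee_pos: [0.6812, 0.0492, 0.2487]
ee_rot: [0.245, 0.969, -0.003, 0.01]
wrist_force: [-0.0, 0.6, 0.0]
width: 0.0004
```

```bash
python3 -c "
from h import *
plan([.6594,.0657,.172],62)
b=shot('side','s10.png'); a=shot('top','t10.png')
cv2.imwrite('pics/c10.png',np.hstack([z(a,100,100,75,75,5),z(b,235,95,75,75,5)]))"
```

```text
t 19.52 pos [0.6812 0.0492 0.2487] yaw_y 61.59 tilt 1.19 w 0.0004 F [-0.04  0.63  0.04] T [ 0.01 -0.01  0.06] q6 -1.16
shift units [1.431 0.213 3.806] rot units [-0.0014  0.0198 -0.0068] deg [-0.08  1.19 -0.41]
```

View pics/c10.png

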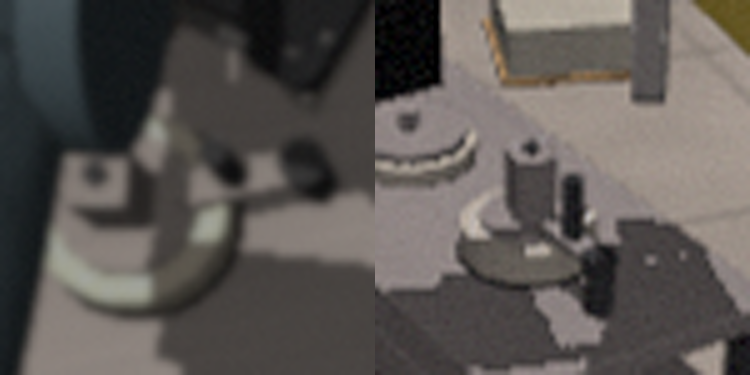

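Request:
step_arm(
  delta_pos=[
    [-0.2,-0.5,-0.5],
    [-0.3,-1,-0.5],
    [-0.3,-1,0],
    [-0.3,-1,0],
    [-0.3,-1,0],
    [-0.3,-1,0],
    [-0.3,-1,0],
    [-0.3,-1,0],
  ],
  rot=[
    [0,0,0],
    [0,0,0],
    [0,0,0],
    [0,0,0],
    [0,0,0],
    [0,0,0],
    [0,0,0],
    [0,0,0],
  ],
  jaw=[1,1,1,1,1,1,1,1],
)

```text
t: 20.28
ee_pos: [0.6447, -0.1104, 0.2646]
ee_rot: [0.242, 0.97, -0.004, 0.003]
wrist_force: [0.0, 0.3, -0.7]
width: 0.0005
```

Request:
step_arm(
  delta_pos=[
    [-0.3,-1,0],
    [-0.3,-1,0],
    [-0.3,-1,0],
    [-0.2,-0.6,0],
    [0,0,0],
    [0,0,0],
    [0,0,0],
    [0,0,0],
  ],
  rot=[
    [0,0,0],
    [0,0,0],
    [0,0,0],
    [0,0,0],
    [0,0,0],
    [0,0,0],
    [0,0,0],
    [0,0,0],
  ],
  jaw=[1,1,1,1,1,1,1,1],
)

```text
t: 20.95
ee_pos: [0.625, -0.1935, 0.2625]
ee_rot: [0.245, 0.969, -0.004, -0.001]
wrist_force: [-0.4, -0.9, 0.0]
width: 0.0006
```

```bash
python3 -c "
from h import *
plan([.6594,.0657,.172],62)
b=shot('side','s11.png'); a=shot('top','t11.png')
cv2.imwrite('pics/c11.png',np.hstack([z(a,95,100,80,80,5),z(b,235,95,80,80,5)]))
cv2.imwrite('pics/c12.png',a)"
```

```text
t 20.95 pos [ 0.625  -0.1935  0.2625] yaw_y 61.63 tilt 0.47 w 0.0006 F [-0.44 -0.93  0.05] T [-0.    0.02 -0.02] q6 -1.54
shift units [ 4.64  12.258  4.432] rot units [-0.0077 -0.0009 -0.0062] deg [-0.46 -0.06 -0.37]
```

View pics/c11.png

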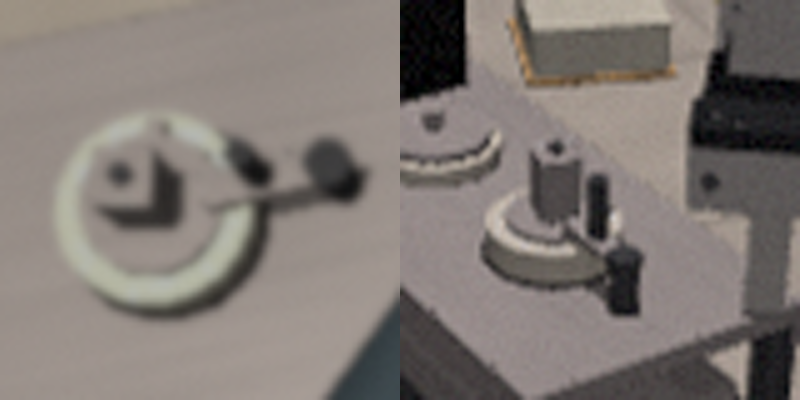

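View pics/s11.png

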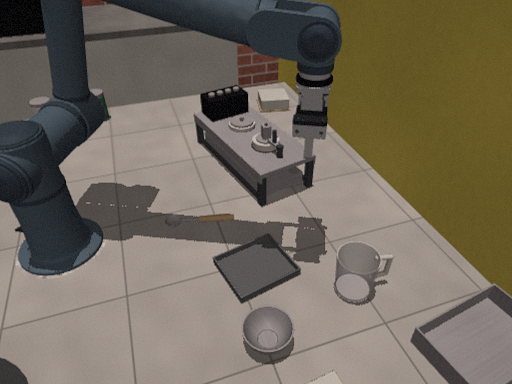

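```bash
python3 -c "
from station import ticket,telemetry
print(telemetry.get_state()['dq'].round(3)); print(ticket.finish_job())"
```

```text
[-0.    -0.001 -0.002 -0.001  0.    -0.002]
the job is handed in; nothing more can be done
None
```

The nozzle is fitted in the white collar with the clamp swung over its flange. I handed the job in at about t = 21 s; finishing it reported no verdict.

- **Nozzle:** I picked it up by its block and turned it about 47° to line the lug up with the slot seen in the top picture. It went straight in, so no shuffling was needed. The underside stopped about 16 mm below the collar's top. The wrist force changed by only about 3.5 N at the stop.
- **Clamp:** After letting go of the nozzle and lifting clear, I pushed the pin round with the shut fingers. It came up against its stop at about 12 N at that reading, and I then pressed a few millimetres more without reading the force.

**Last checks:**
- The final pictures show the flange flat and centred on the collar, with the clamp arm lying over it.
- By camera the pin was at about (0.644, 0.070). I expected (0.645, 0.069) when closed, so the clamp stands at about 1.57 rad.
- The jug, bowl and spoon look to be where they started, judged by eye from the side picture, and the arm stood clear and still.

**One mismatch:** the pin's starting position pointed to a start angle of about 0.2 rad rather than 0. It made no difference to the result.

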